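Slide the round tin home in its rail holder

TASK

Put the round steel storage tin away in its holder: slide it on the worktop up against the wooden rail, then push it along the rail, past the sprung clip and into the steel bay, until it sits fully home against the end stop with the clip sprung back in behind it. Push gently and do not ram the stop, whose clamp is only hand-tight; do not lift or tip the tin, and leave the tumbler, the bowl and the canister where they are.

Things in the scene. Friction and masses are not known exactly. Their poses are not given: they have to be found in the camera images.
- tin_center (a point): centre (half-way up, 32 mm above the worktop) of the loose round steel storage tin with a yellow press lid that stays on: steel body 124 mm in diameter, 52 mm high; above it the lid, 136 mm in diameter, from 52 to 64 mm up, overhanging all round. About 0.55 kg, stands upright on the worktop, too wide to grasp
- rack: tin holder, fixed to the worktop: a straight waxed oak rail 480 mm long, 48 mm high, 18 mm thick, with a steel bay at its -y end. Origin: on the worktop, on the rail's long front face, 275 mm from its bay end. x: square to that face, away from the robot's side; y: along the rail, from bay end (-y) to open end (+y). The tin's body touches the rail with its centre at x = -0.062; the lid overhangs the rail
- bay_zone (a point): middle (24 mm up, on the rail's face, fixed to the rail) of the stretch where the bay is clamped by a thumbscrew (72 mm high). Its end stop, a strap up to 50 mm high standing 140 mm square out from the rail, with a firm 6 mm rubber pad, has the pad's face up to 40 mm before or behind this point along y: NOT measured, find it by feel or sight. The bay opens to +y
- clip (a joint): angle (rad) of the sprung steel clip on the bay's robot side, hinged at the outer end of the stop; 0 at rest, grows outward. Its round nose (7 mm radius, 48 mm high) is 94 mm in front of the pad, 114 mm off the rail at rest; a lip flares to 145 mm off. The tin's body pushes through with 5 to 15 N (friction included), opening it to 0.10; with the tin home it springs back to about 0.02
- tumbler_center (a point): centre of the loose steel tumbler, 71 mm in diameter, 104 mm high, standing beyond the bay: bystander
- bowl_center (a point): centre of the loose small steel bowl, 80 mm in diameter, 34 mm high, standing in front of the holder: bystander
- canister_center (a point): centre of the loose glass and steel canister, 77 mm in diameter, 112 mm high, standing behind the rail: bystander
Mind the look-alikes: they are no part of the job. Of the things that look like the part that bears tin_center, the larger one is meant.

How it is judged:
By the outcome, as a careful person would: the job done as asked, in the order asked, and still so for the second after the job is handed in, with the robot touching nothing.
It also fails if it takes over 58 s, if anything falls off the work surface, if the arm or the gripper's body presses on something with over 40 N, if the wrist force passes 120 N, or if a joint passes its speed limit or range.

ROBOT

A 6-joint arm with a two-finger parallel gripper is mounted at the origin on a cart in front of the work surface, level with it; the furniture and walls round the work are solid. World frame = base frame: x ahead of the robot, y to its left, z up, the work surface at z = 0. Lengths are in m, angles in rad, forces in N, time in s.
With the tool pointing down it reaches from about 0.275 to 0.85 m from the base axis. Payload 5.2 kg.
Tool frame: the origin (TCP) lies midway between the tips of the shut fingers; the grasp point (between the pads) lies 19 mm behind it; z points along the fingers, y is the line along which they close (so a half turn about z gives the same grasp; the last joint's range is limited). The gripper opens to 85 mm and grips with 20 to 120 N. Pads are 22 mm wide; open, the fingers measure 114 mm over their backs; the gripper's body (76 mm by 85 mm) begins 54 mm behind the grasp point. The pads swing forward as they close: fully open they stand 13 mm farther back than shut.
Start: joints at [-1.325, 0.259, 1.535, -0, 1.348, -0.203], TCP at [0.239, -0.496, 0.208] pointing down, gripper open.
Joint ranges: [-3.14, 3.14], [-0.91, 2.08], [0.19, 2.58], [-1.22, 4.36], [0.22, 2.71], [-3.12, 3.12]. Speed limits (rad/s): [2.57, 2.57, 3.14, 3.14, 3.14, 3.14].

INTERFACE

Orientations are given as a unit quaternion [w, x, y, z].
In Python, from plant import manip gives the robot as it stands. The module is installed in compiled form; this text tells all that it offers.
- The arm moves only by the tool drive_tool, never from a script. Its argument "series" is one flat list of numbers, 7 for each row, row after row: the opening, from 0 (shut) to 1 (fully open), then the shift along the tool's x, y, z in m, then the turn, a rotation vector about the tool's x, y, z in rad. In form: [jaw, dx, dy, dz, rx, ry, rz, jaw, dx, dy, dz, rx, ry, rz, ...]. A call has 1 to 8 rows; each row shifts and turns the commanded pose from where the row before left it, along the tool's axes as they then stand; what a row does not reach is not made up. A row lasts 1/8 s, in which the tool goes at most 62.5 mm and 10.7 degrees, less where a joint would pass 70% of its speed; a pose out of reach is approached as far as the arm can. A call is refused whole if a number of a shift passes 0.0625 or a number of a turn 0.188, either way. A call with a gripper value outside its range is refused whole. The fingers move at their own pace and stop on an object; the grip force is fixed at half the most. Time passes only in rows, so rows that do not move let the fingers close. It gives the time, the measured TCP pose, the force, the opening and the grip force at its end, in the units of the state.
- manip.observe(): the state, without advancing time (a new reading comes with each control period).
- manip.camera(name): name is "scene" or "top" or "wrist"; returns the picture (400x640x3 uint8, blue, green, red); there is no depth.
- manip.camera_model(name): a dict with "fx", "fy", "cx", "cy" (pixels), "D" ([k1, k2, p1, p2, k3] as OpenCV has them; the pictures are not rectified), "T" (4x4, takes a point from camera to world coordinates). Camera axes: x right, y down, z forward; pixel columns grow to the right and rows downward; lengths in m; the calibration is good to about 2 mm. A picture is of the moment at which its call begins: read the wrist's pose just before it. camera_model takes no time and is no camera call; for the wrist camera it gives the pose at the moment of the call.
- manip.finish_job(): hands the job in; it is judged then, once.
The state is a dict: "time": time; "joints": joint angles; "qvel": joint speeds; "joint_torque": joint torques, N m; "tool_pos": TCP position; "eef_rot": TCP orientation; "ft_force": force on the tool from outside, world axes, zero at the start; "wrist_torque": the same for the moment, N m; "finger_gap": opening from 0.0 (shut) to 1.0 (fully open); "gripper_force": force on a finger pad.
Only numpy, scipy, OpenCV 4.12 (cv2) and the standard library are available. Lean on these libraries where they do the work, as an engineer would, in place of code of your own. Each camera call takes 0.05 s, during which the arm holds its last target. There are 200 camera calls.

## Working session

There is one attempt and no reset: what is moved stays moved. The work goes in short steps, Python scripts to look and compute and a tool call to move; the robot and the scene stay as the last step left them, time stands still between calls to the robot, and variables do not carry over. Pictures are saved under pics/ and viewed, at most 10 in all, crops included, and the job is handed in when it is done.

Besides the shell and the picture viewer there is one more tool, called after "Call:" as a command line: name --argument value ..., lists and objects as JSON in quotes. drive_tool: Moves the arm, as the interface text tells. Its arguments: {"type":"object","properties":{"series":{"type":"array"}},"required":["series"]}

```bash
mkdir -p pics
python3 - <<'E'
from plant import manip
import cv2,numpy as np
for n in ("scene","top"):
    cv2.imwrite(f"pics/{n}0.png",manip.camera(n)); m=manip.camera_model(n); print(n,m["fx"],m["cx"],m["cy"],m["D"],np.round(m["T"],3).tolist())
s=manip.observe(); print(s["time"],s["tool_pos"],s["eef_rot"],s["ft_force"])
E
```

```text
scene 458.61230954485103 320.6518434711403 202.49446375693242 [-0.06605967  0.          0.          0.          0.        ] [[-0.901, -0.164, 0.401, 0.109], [-0.433, 0.375, -0.82, 0.844], [-0.016, -0.912, -0.409, 0.532], [0.0, 0.0, 0.0, 1.0]]
top 436.68171182953944 320.8395005792591 198.5430618286242 [-0.02132239  0.          0.          0.          0.        ] [[-0.011, -0.999, 0.05, 0.491], [-1.0, 0.012, 0.021, -0.07], [-0.021, -0.05, -0.999, 1.377], [0.0, 0.0, 0.0, 1.0]]
0.1 [ 0.23852787 -0.4950315   0.20743667] [-8.37866643e-04  9.74931680e-01  2.22502848e-01 -2.17316773e-05] [-0.92747379 -0.57712967  0.27841816]
```

View pics/scene0.png

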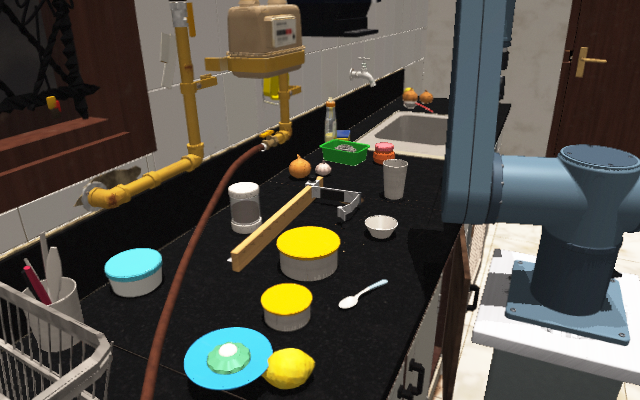

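View pics/top0.png

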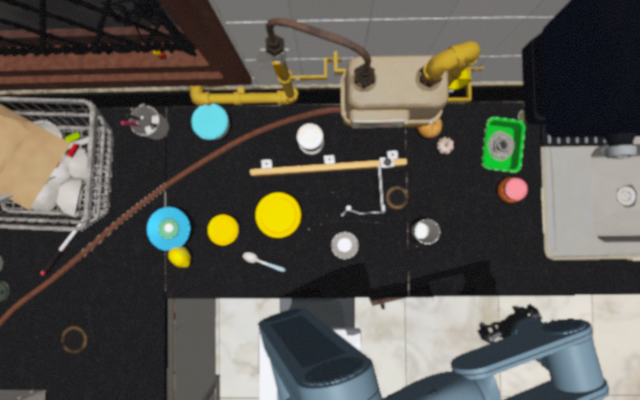

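The larger yellow tin is at top-view pixel (278,215). The rail runs from (250,172) to (407,161), the stop strap is near column 382, and the clip nose is near (347,210). The bowl is at (344,245) and the tumbler at (426,232). I'll zoom in to refine these.

```bash
cat > h.py <<'E'
import numpy as np,cv2
from plant import manip
def ray(name,px,z,m=None):
    m=m or manip.camera_model(name); K=np.array([[m["fx"],0,m["cx"]],[0,m["fy"],m["cy"]],[0,0,1]]); T=np.array(m["T"])
    u=cv2.undistortPoints(np.array(px,float).reshape(-1,1,2),K,np.array(m["D"]))[:,0]
    d=np.c_[u,np.ones(len(u))]@T[:3,:3].T; o=T[:3,3]
    return o+d*((z-o[2])/d[:,2])[:,None]
def proj(name,P):
    m=manip.camera_model(name); K=np.array([[m["fx"],0,m["cx"]],[0,m["fy"],m["cy"]],[0,0,1]]); T=np.linalg.inv(np.array(m["T"]))
    return cv2.projectPoints(np.array(P,float).reshape(-1,1,3),cv2.Rodrigues(T[:3,:3])[0],T[:3,3],K,np.array(m["D"]))[0][:,0]
def tin(name="top"):
    im=manip.camera(name); hsv=cv2.cvtColor(im,cv2.COLOR_BGR2HSV)
    mk=cv2.inRange(hsv,(22,150,90),(35,255,255)); c,_=cv2.findContours(mk,0,2); 
    out=[]
    for k in c:
        if cv2.contourArea(k)>300:
            p=ray(name,k[:,0]+0.0,0.064)[:,:2].astype(np.float32); (x,y),r=cv2.minEnclosingCircle(p); out.append((round(x,4),round(y,4),round(r,4)))
    return out
E
python3 - <<'E'
from h import *
print(tin())
im=cv2.imread("pics/top0.png"); cv2.imwrite("pics/z.png",cv2.resize(im[140:265,240:440],None,fx=4,fy=4,interpolation=cv2.INTER_CUBIC))
E
```

```text
[(0.3818, 0.3898, 0.0381), (0.4675, 0.2553, 0.0493), (0.51, 0.0876, 0.0719), (0.8828, 0.1992, 0.1561), (0.8996, -0.4716, 0.0624), (0.973, -0.4466, 0.094)]
```

View pics/z.png

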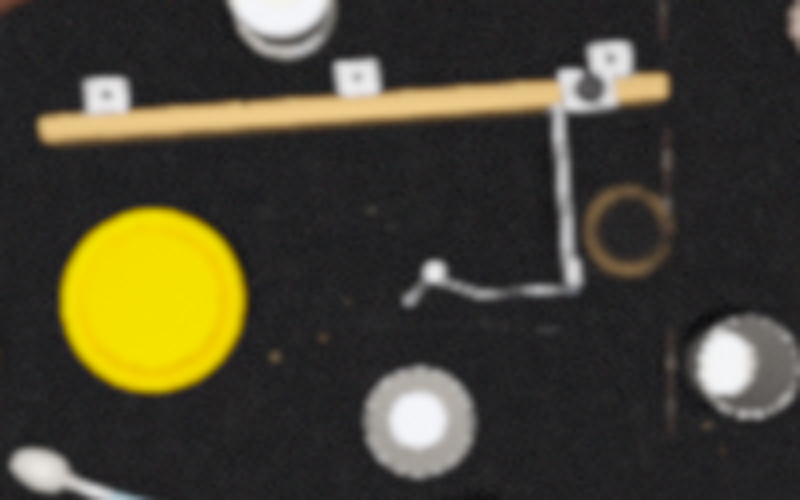

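Run:
```python
from h import *
g=lambda L,z:ray("top",[((x+.5)/4-.5+240,(y+.5)/4-.5+140) for x,y in L],z)[:,:2]
f=g([(45,144),(350,123.5),(668,102)],0.); e=g([(40,126),(670,88)],.048)
print("face",f,"ends",e, np.linalg.norm(e[0]-e[1]))
ft=g([(45,144),(350,123.5),(668,102)],.048); print("if top edge",ft)
d=f[0]-f[2]; yv=d/np.linalg.norm(d); xv=np.array([yv[1],-yv[0]]); print("y",yv,"x",xv,"yaw",np.arctan2(xv[1],xv[0]))
o=f[2]; o=o+yv*((e[1]-o)@yv+.275); print("origin",o)
loc=lambda p:np.c_[(p-o)@xv,(p-o)@yv]
for n,p in dict(nose=g([(434,271)],.048),strap=g([(559,115),(566,200),(573,285)],.05),lip=g([(408,300)],.048),tin=np.array([[.510,.0876]]),bowl=g([(419,421)],.034),tumb=g([(748,365)],.104),rs=e).items(): print(n,p.round(4).tolist(),loc(p).round(4).tolist())
m=manip.camera_model("wrist"); s=manip.observe(); print(s["tool_pos"],np.round(m["T"],3).tolist())
```

```text
face [[ 0.63601769  0.18011738]
 [ 0.64914485 -0.06247072]
 [ 0.66297237 -0.31389444]] ends [[ 0.64490401  0.17521792]
 [ 0.66770928 -0.30715036]] 0.4829070617597402
if top edge [[ 0.6309782   0.17139374]
 [ 0.64364786 -0.06273977]
 [ 0.65699346 -0.30540097]]
y [-0.05448177  0.99851477] x [0.99851477 0.05448177] yaw 0.05450875810417037
origin [ 0.64763706 -0.03283651]
nose [[0.5302, -0.1253]] [[-0.1223, -0.0859]]
strap [[0.6479, -0.222], [0.5829, -0.2262], [0.5183, -0.2303]] [[-0.0101, -0.1889], [-0.0752, -0.1895], [-0.1399, -0.1902]]
lip [[0.5083, -0.1053]] [[-0.143, -0.0647]]
tin [[0.51, 0.0876]] [[-0.1309, 0.1278]]
bowl [[0.4159, -0.1129]] [[-0.2358, -0.0673]]
tumb [[0.4578, -0.3494]] [[-0.2068, -0.3058]]
rs [[0.6449, 0.1752], [0.6677, -0.3072]] [[0.0086, 0.2079], [0.0051, -0.275]]
[ 0.23855386 -0.4951086   0.20756509] [[0.434, -0.862, -0.261, 0.306], [-0.901, -0.416, -0.123, -0.465], [-0.003, 0.289, -0.957, 0.373], [0.0, 0.0, 0.0, 1.0]]
```

Call:
drive_tool --series '[0.5,0,0,0,0,0,0.132,0.5,0,0,0,0,0,0.132,0.5,0,0,0,0,0,0.131,0.5,0.0206,-0.0567,0,0,0,0,0.5,0.0206,-0.0567,0,0,0,0,0.5,0.0206,-0.0567,0,0,0,0,0.5,0.0206,-0.0567,0,0,0,0,0.5,0.0206,-0.0567,0,0,0,0]'

```text
time: 1.15
tool_pos: [0.3264, -0.205, 0.2081]
eef_rot: [-0.0, 1.0, 0.027, 0.0]
ft_force: [0.6, -0.4, 0.9]
finger_gap: 0.501
gripper_force: 0.0
```

Call:
drive_tool --series '[0.5,0.0206,-0.0567,0,0,0,0,0.5,0.0206,-0.0567,0,0,0,0,0.5,0.0206,-0.0567,0,0,0,0,0.5,0.0206,-0.0567,0,0,0,0,0.5,0.0206,-0.0567,0,0,0,0,0.5,0,0,0,0,0.147,0,0.5,0,0,0,0,0.147,0,0.5,0,0,0,0,0.147,0]'

```text
time: 2.15
tool_pos: [0.4138, 0.0824, 0.2082]
eef_rot: [-0.006, 0.975, 0.027, 0.221]
ft_force: [-0.1, 0.2, -0.1]
finger_gap: 0.502
gripper_force: 0.0
```

Call:
drive_tool --series '[0.5,-0.0203,0,0.043,0,0,0,0.5,-0.0203,0,0.043,0,0,0,0.5,-0.0203,0,0.043,0,0,0,0.5,-0.0203,0,0.043,0,0,0,0.5,0,0,0,0,0,0]'

```text
time: 2.78
tool_pos: [0.4109, 0.0797, 0.0258]
eef_rot: [-0.01, 0.977, 0.026, 0.209]
ft_force: [0.7, -0.1, 0.2]
finger_gap: 0.498
gripper_force: 0.0
```

Run:
```python
from h import *
cv2.imwrite("pics/s1.png",manip.camera("scene")[180:320,220:440].repeat(3,0).repeat(3,1))
```

```text
(no output)
```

View pics/s1.png

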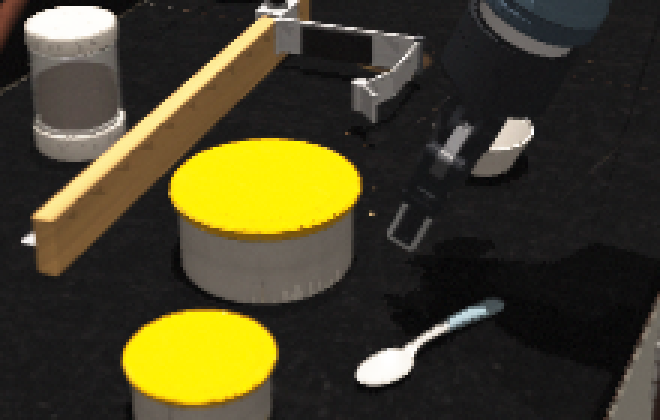

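The tool is down beside the tin with its fingertips on the robot side, leaning back and clear of the lid. Now I'll push toward the rail.

Call:
drive_tool --series '[0.5,-0.0025,-0.002,0.0055,0,0,0,0.5,0.0091,0,0.0041,0,0,0,0.5,0.0091,0,0.0041,0,0,0,0.5,0.0091,0,0.0041,0,0,0,0.5,0.0091,0,0.0041,0,0,0,0.5,0.0091,0,0.0041,0,0,0,0.5,0.0091,0,0.0041,0,0,0]'

```text
time: 3.7
tool_pos: [0.4736, 0.084, 0.0265]
eef_rot: [-0.011, 0.977, 0.027, 0.211]
ft_force: [-3.6, 0.4, 2.3]
finger_gap: 0.501
gripper_force: 1.9
```

Run:
```python
from h import *
print(tin()[:4])
```

```text
[(0.3819, 0.389, 0.0376), (0.4671, 0.2554, 0.0497), (0.5367, 0.0864, 0.0716), (0.8813, 0.1992, 0.1563)]
```

Run:
```python
from h import *
s=manip.observe(); print(s["tool_pos"],s["ft_force"],s["joints"],s["eef_rot"])
cv2.imwrite("pics/s2.png",cv2.resize(manip.camera("scene")[190:300,250:410],None,fx=4,fy=4,interpolation=cv2.INTER_CUBIC))
```

```text
[0.47563077 0.08357778 0.02721941] [ 0.28652106  0.77198177 -0.64285688] [-0.12513319  0.18755934  2.30733693  0.35641551  0.24151402  1.06082557] [-0.01052378  0.9768545   0.02723973  0.21190217]
```

View pics/s2.png

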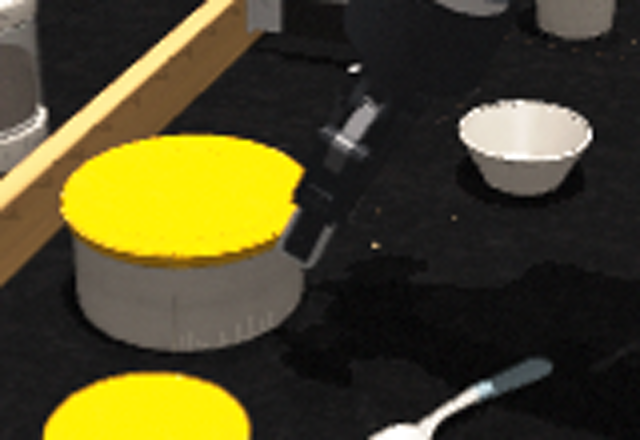

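The wrist is near its joint-5 limit here, so the tool can't go lower. Contact is light, which is enough for this slide. Continuing.

Call:
drive_tool --series '[0.5,0.0082,0,0.0041,0,0,0,0.5,0.0082,0,0.0041,0,0,0,0.5,0.0082,0,0.0041,0,0,0,0.5,0.0073,0,0.004,0,0,0]'

```text
time: 4.3
tool_pos: [0.5099, 0.0859, 0.0254]
eef_rot: [-0.011, 0.977, 0.027, 0.211]
ft_force: [-4.7, -0.0, 3.4]
finger_gap: 0.496
gripper_force: 2.6
```

Run:
```python
from h import *
s=manip.observe(); print(s["tool_pos"],s["ft_force"],s["joints"].round(3) if hasattr(s["joints"],'round') else s["joints"])
print(tin()[:4])
```

```text
[0.5098788  0.08590488 0.02536578] [-4.70036158 -0.02778945  3.36633442] [-0.106  0.242  2.232  0.302  0.259  1.133]
[(0.3819, 0.389, 0.0376), (0.4675, 0.2553, 0.0493), (0.5731, 0.0883, 0.0717), (0.8854, 0.2046, 0.1508)]
```

Call:
drive_tool --series '[0.5,0.0027,0,0.0013,0,0,0,0.5,0.0018,0,0.0009,0,0,0,0.5,0,0,0,0,0,0]'

```text
time: 4.72
tool_pos: [0.5134, 0.0863, 0.0248]
eef_rot: [-0.011, 0.977, 0.027, 0.211]
ft_force: [-5.5, -0.6, 2.9]
finger_gap: 0.501
gripper_force: 3.1
```

Call:
drive_tool --series '[0.5,0.0014,0,0.0007,0,0,0,0.5,0,0,0,0,0,0]'

```text
time: 4.97
tool_pos: [0.5138, 0.0866, 0.0242]
eef_rot: [-0.011, 0.977, 0.028, 0.21]
ft_force: [-9.3, -1.5, 4.7]
finger_gap: 0.495
gripper_force: 4.8
```

Call:
drive_tool --series '[0.5,0.0014,0,0.0007,0,0,0,0.5,0,0,0,0,0,0]'

```text
time: 5.22
tool_pos: [0.5137, 0.087, 0.023]
eef_rot: [-0.011, 0.978, 0.028, 0.208]
ft_force: [-8.6, -0.9, -1.7]
finger_gap: 0.503
gripper_force: 4.6
```

Run:
```python
from h import *
print(tin()[2:3])
```

```text
[(0.5768, 0.0886, 0.0718)]
```

The tin has stopped against the rail at about (0.577, 0.089). Before the hand goes to its +y side, I'll check how high the hose is there.

Run:
```python
from h import *
S=np.array([(262,148),(240,160),(222,178),(205,205),(192,235),(180,275),(168,320),(158,360),(150,398)],float)
Sd=np.c_[np.interp(np.linspace(0,8,400),range(9),S[:,0]),np.interp(np.linspace(0,8,400),range(9),S[:,1])]
for p in [(340,110),(300,116),(265,125),(235,140),(205,160),(180,178),(165,190),(130,213)]:
    b=[]
    for z in np.arange(0,.6,.01):
        P=ray("top",[p],z); q=proj("scene",P)[0]; b.append((np.min(np.hypot(*(Sd-q).T)),round(z,2),P[0,:2].round(3).tolist()))
    b.sort(key=lambda t:t[0]); print(p,b[:2])
```

```text
(340, 110) [(np.float64(0.691156999023941), np.float64(0.14), [0.807, -0.102]), (np.float64(2.0956367015164084), np.float64(0.15), [0.804, -0.102])]
(300, 116) [(np.float64(0.39586934264069723), np.float64(0.11), [0.799, 0.015]), (np.float64(1.1927202509099695), np.float64(0.12), [0.796, 0.014])]
(265, 125) [(np.float64(0.22952739919691334), np.float64(0.04), [0.789, 0.128]), (np.float64(0.7947413565973037), np.float64(0.05), [0.787, 0.127])]
(235, 140) [(np.float64(2.085606076655949), np.float64(0.0), [0.751, 0.231]), (np.float64(2.6535567064920733), np.float64(0.01), [0.749, 0.229])]
(205, 160) [(np.float64(2.1710951888729393), np.float64(0.0), [0.688, 0.327]), (np.float64(2.6653605547211794), np.float64(0.01), [0.687, 0.324])]
(180, 178) [(np.float64(0.5704382308803229), np.float64(0.0), [0.631, 0.408]), (np.float64(1.0827408976915283), np.float64(0.01), [0.63, 0.404])]
(165, 190) [(np.float64(0.24487381905606434), np.float64(0.04), [0.591, 0.441]), (np.float64(0.5023318986567747), np.float64(0.05), [0.59, 0.437])]
(130, 213) [(np.float64(3.120856642202216), np.float64(0.05), [0.52, 0.546]), (np.float64(3.518921794959655), np.float64(0.06), [0.52, 0.541])]
```

Call:
drive_tool --series '[0.5,-0.0228,0,-0.0102,0,0,0,0.5,-0.0228,0,-0.0102,0,0,0,0.5,0.0163,0,-0.0365,0,0,0,0.5,0.0163,0,-0.0365,0,0,0,0.5,0.0163,0,-0.0365,0,-0.14,0,0.5,0,0,-0.03,0,-0.14,0,0.5,0,0,-0.02,0,-0.14,0,0.5,0,0,0,0,0,0]'

```text
time: 6.28
tool_pos: [0.4595, 0.0818, 0.1894]
eef_rot: [-0.006, 0.999, 0.03, 0.014]
ft_force: [0.5, 0.6, -1.7]
finger_gap: 0.5
gripper_force: 0.0
```

Call:
drive_tool --series '[0.5,0,0,0,0,0,-0.1745,0.5,0,0,0,0,0,-0.1745,0.5,0,0,0,0,0,-0.1745,0.5,0,0,0,0,0,-0.1745,0.5,0,0,0,0,0,-0.1745,0.5,0,0,0,0,0,-0.1745,0.5,0,0,0,0,0,-0.1745,0.5,0,0,0,0,0,-0.1745]'

```text
time: 7.28
tool_pos: [0.4545, 0.0822, 0.1862]
eef_rot: [0.003, 0.744, 0.668, 0.013]
ft_force: [-0.1, 0.8, 0.0]
finger_gap: 0.499
gripper_force: 0.0
```

Call:
drive_tool --series '[0.5,0,0,0,0,0,-0.1745,0.5,0.0352,0.0391,0,0,0,0,0.5,0.0352,0.0391,0,0,0,0,0.5,0.0352,0.0391,0,0,0,0,0.5,0,0,0,0,-0.147,0,0.5,0,0,0,0,-0.147,0,0.5,0,0,0,0,-0.147,0,0.5,0,0,0,0,0,0]'

```text
time: 8.28
tool_pos: [0.5644, 0.1968, 0.1883]
eef_rot: [0.162, 0.669, 0.712, -0.139]
ft_force: [-0.1, -0.1, -0.5]
finger_gap: 0.498
gripper_force: 0.0
```

Run:
```python
from h import *
from scipy.spatial.transform import Rotation as R
s=manip.observe(); q=s["eef_rot"]; print(s["tool_pos"],np.round(s["joints"],3)); print(R.from_quat(np.r_[q[1:],q[0]]).as_matrix().round(3))
print(tin()[:4])
```

```text
[0.56443265 0.19675659 0.18829704] [ 0.401  0.476  1.349 -0.412  1.459  0.416]
[[-0.052  0.998  0.045]
 [ 0.908  0.066 -0.414]
 [-0.416  0.019 -0.909]]
[(0.4683, 0.2566, 0.048), (0.5764, 0.0882, 0.0718), (0.8844, 0.1977, 0.1578), (0.8996, -0.4716, 0.0624)]
```

Call:
drive_tool --series '[0.5,0.017,0.0008,0.0385,0,0,0,0.5,0.017,0.0008,0.0385,0,0,0,0.5,0.017,0.0008,0.0385,0,0,0,0.5,0.017,0.0008,0.0385,0,0,0,0.5,0,0,0,0,0,0,0.5,-0.0136,-0.0002,0.0062,0,0,0,0.5,-0.0091,-0.0001,0.0042,0,0,0,0.5,0,0,0,0,0,0]'

```text
time: 9.32
tool_pos: [0.5755, 0.1667, 0.0253]
eef_rot: [0.163, 0.672, 0.709, -0.137]
ft_force: [-0.4, -0.1, -0.2]
finger_gap: 0.499
gripper_force: 0.0
```

Run:
```python
from h import *
s=manip.observe(); print(s["tool_pos"],np.round(s["joints"],3),s["eef_rot"])
print(tin()[:3])
cv2.imwrite("pics/s3.png",cv2.resize(manip.camera("scene")[160:320,200:400],None,fx=4,fy=3.75,interpolation=cv2.INTER_CUBIC))
```

```text
[0.57547678 0.16670777 0.02531495] [ 0.352  0.627  1.531 -0.462  1.135  0.529] [ 0.16305504  0.67246887  0.70886929 -0.13675889]
[(0.4687, 0.2551, 0.0475), (0.5766, 0.0883, 0.0718), (0.8828, 0.1962, 0.1591)]
```

View pics/s3.png

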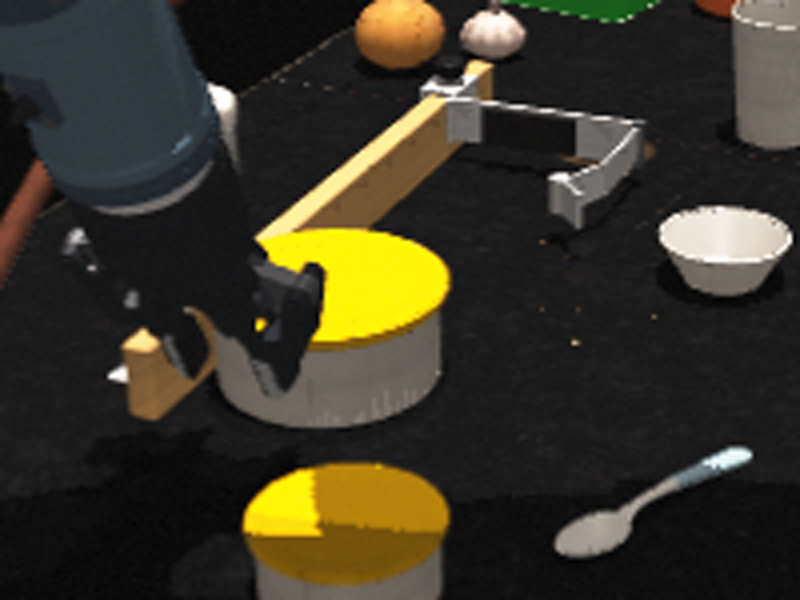

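The fingers straddle the tin on its +y side, with the lid clear. I'll lower a few mm and push along the rail.

Call:
drive_tool --series '[0.5,0.003,-0.004,0.0062,0,0,0,0.5,0,0,0,0,0,0,0.5,-0.0091,0,0.0042,0,0,0,0.5,-0.0091,0,0.0042,0,0,0,0.5,-0.0091,0,0.0042,0,0,0,0.5,-0.0091,0,0.0042,0,0,0,0.5,-0.0091,0,0.0042,0,0,0]'

```text
time: 10.3
tool_pos: [0.5738, 0.117, 0.0163]
eef_rot: [0.162, 0.672, 0.71, -0.138]
ft_force: [-0.5, 3.3, -0.6]
finger_gap: 0.496
gripper_force: 1.5
```

Run:
```python
from h import *
s=manip.observe(); print(s["tool_pos"],s["ft_force"])
print(tin()[:3])
```

```text
[0.57376217 0.11697147 0.01634875] [-0.53122419  3.25752449 -0.57150412]
[(0.4671, 0.2489, 0.0458), (0.5776, 0.0577, 0.0716), (0.8797, 0.1992, 0.1565)]
```

Call:
drive_tool --series '[0.5,-0.0092,-0.0001,0.004,0,0,0,0.5,-0.0092,-0.0001,0.004,0,0,0,0.5,-0.0092,-0.0001,0.004,0,0,0,0.5,-0.0092,-0.0001,0.004,0,0,0,0.5,-0.0092,-0.0001,0.004,0,0,0,0.5,-0.0092,-0.0001,0.004,0,0,0]'

```text
time: 11.1
tool_pos: [0.5766, 0.0567, 0.0174]
eef_rot: [0.162, 0.672, 0.71, -0.138]
ft_force: [-0.6, 1.4, -3.0]
finger_gap: 0.499
gripper_force: 1.5
```

Call:
drive_tool --series '[0.5,-0.0091,-0.0001,0.0041,0,0,0,0.5,-0.0091,-0.0001,0.0041,0,0,0,0.5,-0.0091,-0.0001,0.0041,0,0,0,0.5,-0.0091,-0.0001,0.0041,0,0,0,0.5,-0.0091,-0.0001,0.0041,0,0,0]'

```text
time: 11.72
tool_pos: [0.5792, 0.007, 0.0177]
eef_rot: [0.163, 0.672, 0.71, -0.138]
ft_force: [-0.2, 1.7, -2.4]
finger_gap: 0.504
gripper_force: 1.5
```

Run:
```python
from h import *
s=manip.observe(); print(s["tool_pos"],s["ft_force"],s["eef_rot"],np.round(s["joints"],3))
print(tin()[:3])
```

```text
[0.57917227 0.00696224 0.0177375 ] [-0.15869142  1.72111711 -2.44644463] [ 0.16255465  0.67164162  0.70954617 -0.13790484] [ 0.092  0.555  1.697 -0.536  0.954  0.366]
[(0.3819, 0.389, 0.0376), (0.583, -0.0522, 0.0716), (0.8946, 0.1993, 0.1549)]
```

Call:
drive_tool --series '[0.5,-0.0091,-0.0001,0.0041,0,0,0,0.5,-0.0091,-0.0001,0.0041,0,0,0,0.5,-0.0091,-0.0001,0.0041,0,0,0,0.5,-0.0055,-0.0001,0.0025,0,0,0,0.5,-0.0055,-0.0001,0.0025,0,0,0,0.5,-0.0055,-0.0001,0.0025,0,0,0,0.5,-0.0055,-0.0001,0.0025,0,0,0]'

```text
time: 12.65
tool_pos: [0.5833, -0.0453, 0.0181]
eef_rot: [0.163, 0.672, 0.71, -0.136]
ft_force: [2.7, 8.7, -0.4]
finger_gap: 0.501
gripper_force: 4.4
```

Call:
drive_tool --series '[0.5,-0.0046,0,0.0021,0,0,0,0.5,-0.0046,-0.0001,0.0021,0,0,0,0.5,-0.0046,0,0.0021,0,0,0]'

```text
time: 13.02
tool_pos: [0.5839, -0.0606, 0.0181]
eef_rot: [0.163, 0.672, 0.71, -0.136]
ft_force: [2.5, 7.9, -1.1]
finger_gap: 0.498
gripper_force: 3.8
```

Run:
```python
from h import *
print(tin()[:3])
cv2.imwrite("pics/s4.png",cv2.resize(manip.camera("scene")[140:280,250:430],None,fx=4,fy=4,interpolation=cv2.INTER_CUBIC))
```

```text
[(0.3819, 0.389, 0.0376), (0.5882, -0.1202, 0.0717), (0.8813, 0.2008, 0.1553)]
```

View pics/s4.png

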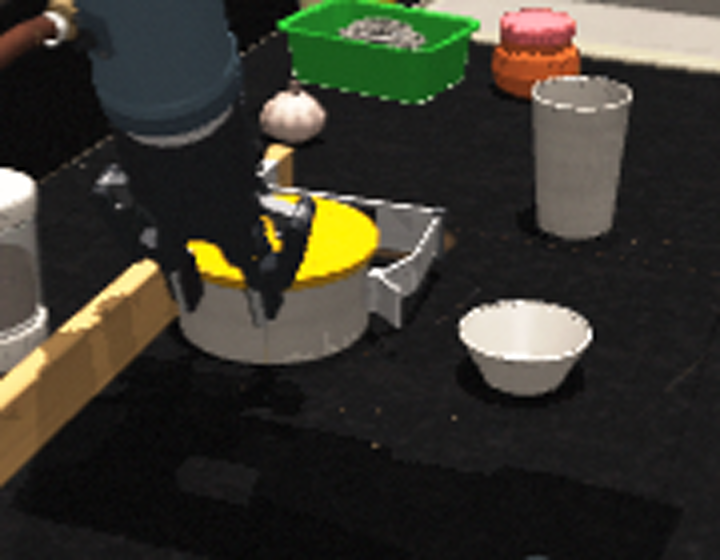

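The tin is halfway through the clip, flat on the worktop and against the rail, with about 8 N on the tool. I'll continue slowly.

Call:
drive_tool --series '[0.5,-0.0036,0,0.0017,0,0,0,0.5,-0.0036,-0.0001,0.0017,0,0,0,0.5,-0.0036,0,0.0017,0,0,0,0.5,-0.0036,0,0.0017,0,0,0,0.5,-0.0036,-0.0001,0.0017,0,0,0,0.5,0,0,0,0,0,0]'

```text
time: 13.88
tool_pos: [0.5845, -0.0817, 0.0181]
eef_rot: [0.163, 0.672, 0.71, -0.137]
ft_force: [3.8, 2.4, -1.9]
finger_gap: 0.503
gripper_force: 1.7
```

Run:
```python
from h import *
print(tin()[:3])
```

```text
[(0.3815, 0.3888, 0.0379), (0.4676, 0.2563, 0.0487), (0.5894, -0.1417, 0.0716)]
```

Call:
drive_tool --series '[0.5,-0.0018,0,0.0008,0,0,0,0.5,-0.0018,0,0.0008,0,0,0,0.5,-0.0018,0,0.0008,0,0,0,0.5,0,0,0,0,0,0]'

```text
time: 14.42
tool_pos: [0.5842, -0.0875, 0.018]
eef_rot: [0.163, 0.672, 0.71, -0.138]
ft_force: [2.8, 2.2, -1.3]
finger_gap: 0.503
gripper_force: 1.8
```

Call:
drive_tool --series '[0.5,-0.0018,0,0.0008,0,0,0,0.5,-0.0009,0,0.0004,0,0,0,0.5,0,0,0,0,0,0]'

```text
time: 14.8
tool_pos: [0.584, -0.0905, 0.0179]
eef_rot: [0.163, 0.672, 0.709, -0.138]
ft_force: [1.7, 3.6, 0.9]
finger_gap: 0.499
gripper_force: 1.6
```

Call:
drive_tool --series '[0.5,-0.0009,0,0.0004,0,0,0,0.5,-0.0009,0,0.0004,0,0,0,0.5,0,0,0,0,0,0]'

```text
time: 15.18
tool_pos: [0.5841, -0.0924, 0.0179]
eef_rot: [0.163, 0.672, 0.71, -0.138]
ft_force: [2.8, 3.1, 0.7]
finger_gap: 0.498
gripper_force: 1.6
```

Run:
```python
from h import *
print(tin()[:3])
```

```text
[(0.3819, 0.389, 0.0376), (0.4676, 0.2563, 0.0487), (0.5905, -0.152, 0.0716)]
```

Call:
drive_tool --series '[0.5,-0.0009,0,0.0004,0,0,0,0.5,-0.0009,0,0.0004,0,0,0,0.5,0,0,0,0,0,0]'

```text
time: 15.6
tool_pos: [0.5842, -0.0944, 0.0178]
eef_rot: [0.163, 0.672, 0.709, -0.138]
ft_force: [2.4, 3.3, -0.1]
finger_gap: 0.497
gripper_force: 1.5
```

Call:
drive_tool --series '[0.5,-0.0009,0,0.0004,0,0,0,0.5,0,0,0,0,0,0]'

```text
time: 15.85
tool_pos: [0.5843, -0.0949, 0.0178]
eef_rot: [0.162, 0.672, 0.71, -0.138]
ft_force: [1.1, 5.1, 0.7]
finger_gap: 0.5
gripper_force: 2.3
```

Call:
drive_tool --series '[0.5,-0.0009,0,0.0004,0,0,0,0.5,0,0,0,0,0,0]'

```text
time: 16.1
tool_pos: [0.5844, -0.0952, 0.0177]
eef_rot: [0.162, 0.672, 0.71, -0.137]
ft_force: [1.3, 8.1, 0.8]
finger_gap: 0.499
gripper_force: 3.5
```

The force climbs from 3 to 8 N while motion stalls, so the tin is on the stop. I'll back straight off, lift and check.

Call:
drive_tool --series '[0.5,0.0046,0,-0.0021,0,0,0,0.5,0.0182,0.0002,-0.0083,0,0,0,0.5,0.0182,0.0002,-0.0083,0,0,0,0.5,0.0182,0.0002,-0.0083,0,0,0,0.5,-0.0166,0,-0.0364,0,0,0,0.5,-0.0166,0,-0.0364,0,0,0,0.5,0.027,-0.03,-0.042,0,0,0,0.5,0.027,-0.03,-0.042,0,0,0]'

```text
time: 17.1
tool_pos: [0.5121, 0.0507, 0.1513]
eef_rot: [0.163, 0.672, 0.709, -0.138]
ft_force: [0.8, 0.3, 0.2]
finger_gap: 0.499
gripper_force: 0.0
```

Call:
drive_tool --series '[0.5,0.03,-0.05,-0.015,0,0,0,0.5,0.03,-0.05,-0.015,0,0,0,0.5,0,0,0,0,0,0]'

```text
time: 17.48
tool_pos: [0.4056, 0.1123, 0.1504]
eef_rot: [0.162, 0.67, 0.711, -0.138]
ft_force: [0.3, 0.5, -0.1]
finger_gap: 0.502
gripper_force: 0.0
```

Run:
```python
from h import *
print(tin()[:3]); 
a=cv2.resize(manip.camera("top")[145:260,310:440],None,fx=4,fy=4,interpolation=cv2.INTER_CUBIC)
b=cv2.resize(manip.camera("scene")[145:260,270:340+60],None,fx=4,fy=4,interpolation=cv2.INTER_CUBIC)
cv2.imwrite("pics/f1.png",cv2.resize(np.hstack([a,b]),(800,355)))
```

```text
[(0.4699, 0.2566, 0.0484), (0.5905, -0.1545, 0.0715), (0.8783, 0.1985, 0.1581)]
```

View pics/f1.png

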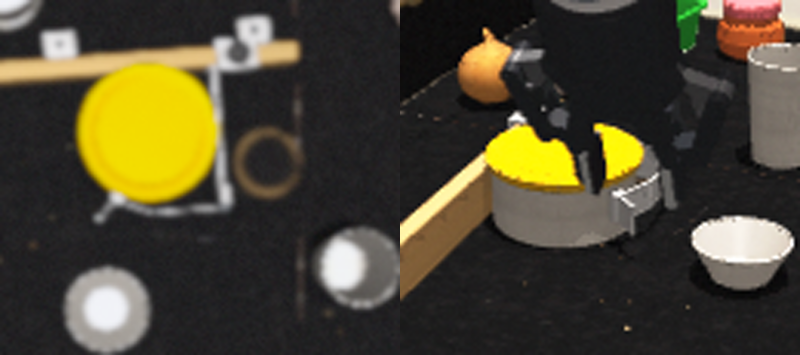

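```bash
python3 -c "
from plant import manip
print(manip.finish_job())"
```

```text
the job is handed in; nothing more can be done
None
```

The tin is in the bay against the end stop, pushed home with about 8 N. The last pictures show the clip sprung back in behind it, the stop not shifted, and the bowl and tumbler in place (the canister was not checked closely). The job was handed in at about 17.6 s with the arm clear.

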